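# Refit the burr and its collar on a hand mill

### The arm

A 6-joint arm with a two-finger parallel gripper is mounted at the origin on a cart in front of the work surface, level with it; the furniture and walls round the work are solid. World frame = base frame: x ahead of the robot, y to its left, z up, the work surface at z = 0. Lengths are in m, angles in degrees, forces in N, time in s.
With the tool pointing down it reaches from about 0.375 to 0.825 m from the base axis. Payload 5.5 kg.
Tool frame: the origin (TCP) lies midway between the tips of the shut fingers; the grasp point (between the pads) lies 19 mm behind it; z points along the fingers, y is the line along which they close (so a half turn about z gives the same grasp; the last joint's range is limited). The gripper opens to 85 mm and grips with 20 to 120 N. Pads are 22 mm wide; open, the fingers measure 114 mm over their backs; the gripper's body (76 mm by 85 mm) begins 54 mm behind the grasp point. The pads swing forward as they close: fully open they stand 13 mm farther back than shut.
Start: joints at [-64.802, 17.962, -2.699, 69.339, 0, 90], TCP at [0.255, -0.543, 0.231] pointing down, gripper open.
Joint ranges: [-152.73, 152.73], [-39.44, 99.34], [-58.76, 71.6], [-118.89, 123.64], [-81.53, 83.1], [-180, 180]. Speed limits (degrees/s): [136.94, 136.94, 172.46, 180, 180, 180].

### API

Orientations are given as [roll, pitch, yaw] about the fixed x, y, z axes, in that order (R = Rz(yaw) Ry(pitch) Rx(roll)).
In Python, from rig import ctrl gives the robot as it stands. The module is installed in compiled form; this text tells all that it offers.
- The arm moves only by the shell command python3 -m crank 'ROWS' [FORCE]. ROWS is JSON, one flat list of numbers, 7 for each row, row after row: the shift along the tool's x, y, z scaled (see below), then the turn, a rotation vector about the tool's x, y, z scaled (see below), then the opening, from -1 (shut) to 1 (fully open). A call has 1 to 20 rows; each row shifts and turns the commanded pose from where the row before left it, along the tool's axes as they then stand; what a row does not reach is not made up. The controller multiplies each number of a shift by 20 cm and each number of a turn by pi rad. A row lasts 1/10 s, in which the tool goes at most 50 mm and 8.59 degrees, less where a joint would pass 70% of its speed; a pose out of reach is approached as far as the arm can. A call with a number of a shift or a turn outside -1 to 1 is refused whole. A call with a gripper value outside its range is refused whole. The fingers move at their own pace and stop on an object; FORCE is the grip in N (left out, the last holds). Time passes only in rows, so rows that do not move let the fingers close. It gives the time, the measured TCP pose, the force, the opening and the grip force at its end, in the units of the state.
- ctrl.get_state(): the state, without advancing time (a new reading comes with each control period).
- ctrl.read_camera(name): name is "scene" or "top" or "wrist"; returns a dict with "frame" (420x560x3 uint8, red, green, blue), "depth" (420x560 float32, m along the optical axis (not along the pixel's ray), 0 where there is no reading), "fx", "fy", "cx", "cy" (pixels), "world_to_cam" (4x4, takes a point from world to camera coordinates); the wrist camera has in their place "hand_eye" (4x4, takes a point from camera to tool coordinates, whose origin is the TCP and whose axes are the flange's). Camera axes: x right, y down, z forward; pixel columns grow to the right and rows downward; lengths in m; the calibration is good to about 2 mm. A picture is of the moment at which its call begins: read the wrist's pose just before it.
- ctrl.job_done(): hands the job in; it is judged then, once.
Trained networks look in the newest picture that a camera, given by its name, has taken for a name from the list of things; names that differ only in an ending like _2 or _b are one class to them, and where a whole thing is asked for, a point or a joint stands for the part that bears it (a point fixed in the world has none). Each returns a list of dicts, best first, with "p" (0 to 1); they miss things now and then, are a little off and sometimes report something else, mostly with a low value. They report only what shows in the picture. A call takes as long as a camera call. They do not tell look-alikes from the thing itself.
- ctrl.boxes_of(camera, target): "box" ([left, top, right, bottom] in pixels, round what is visible of it).
- ctrl.cut_out(camera, target): "mask" (420x560 bool, what is visible of it) and "box" ([left, top, right, bottom] in pixels, round what is visible of it).
- ctrl.tip_of(camera, target): "position" ([column, row] in pixels: a listed point, or the origin of a listed thing).
The state is a dict: "t": time; "q": joint angles; "qvel": joint speeds; "tau": joint torques, N m; "eef_pos": TCP position; "eef_rot": TCP orientation; "force": force on the tool from outside, world axes, zero at the start; "wrist_torque": the same for the moment, N m; "finger_gap": finger opening in m; "grasp_force": force on a finger pad.
Only numpy, scipy, OpenCV 4.12 (cv2) and the standard library are available. Lean on these libraries where they do the work, as an engineer would, in place of code of your own. Each camera call takes 0.05 s, during which the arm holds its last target. There are 200 camera calls.

### The job

Put the hand mill on the worktop back together after its wash: thread the burr (the taller, wider ring) down the mill's leaning spindle, turning it by feel until its jaws drop between the drive jaws and it is fully home, and only then thread the collar (the lower ring) on top of it and mesh its jaws with the burr's in the same way. Let go of both rings, and leave the foodstuffs and containers round about where they stand.

Things in the scene. Friction and masses are not known exactly. Their poses are not given: they have to be found in the camera images.
- mill: Hand mill's fixed grey foot, 130 x 120 x 14 mm, with a short column. Origin: centre of its underside, z up. Its head leans 30 degrees from vertical towards the foot's own -x side (roughly towards the robot). A crank hangs on the +x side.
- head: Fixed round grey head of the mill, 88 mm across, bearing the bare spindle. Origin: on the spindle's axis at the flat face of the drive plate (62 mm across, 14 mm deep, below the origin; the head's body lies lower still). z runs up along the spindle. Spindle: 22 mm thick from z = 0 to 36 mm, a cone to 16 mm at z = 40 mm, 16 mm thick to z = 70 mm, bevelled tip ending at z = 76 mm.
- drive_jaws (a point): On the spindle's axis, level with the tops of the drive plate's four jaws (z = 8 mm of the head). Jaws: 90 degrees apart, 8 mm high, 11.5 mm wide, 18 to 29 mm off the axis. No pose tells which way they face: any angle, new each time. A stiff gear holds them (over 1.5 N m to turn), so turn the ring to suit them, by feel or by looking.
- spindle_tip (a point): Tip of the spindle, on its axis, 76 mm up the head's z axis.
- burr: Loose steel ring, 64 mm across, 48 mm high, plain round outside from z = 8 to 42 mm, bore 25 mm right through, about 0.3 kg. Stands upright on the worktop. Origin: centre of its underside (tips of its lower jaws), z up its axis. Home, its origin is at the head's origin; it stands 8 mm too high until its jaws drop in. Goes on first: it cannot pass the collar.
- burr_low (a point): On the burr's axis, z = 8 mm, where its lower jaws begin: four, 8 mm high, 11.5 mm wide, 18 to 29 mm off the axis, at 45, 135, 225, 315 degrees from the burr's x axis. They drop between the drive jaws every 90 degrees of turn, with about 9 degrees of play either way.
- burr_top (a point): On the burr's axis, z = 42 mm, the face its upper jaws stand on: four, 6 mm high, 9 mm wide, 15 to 24 mm off the axis, at 0, 90, 180, 270 degrees from the burr's x axis. The collar's jaws come to rest on this face.
- collar: Loose steel ring, 56 mm across, 36 mm high, plain round outside from z = 6 to 36 mm, flat on top, bore 19 mm right through (passes only the thin part of the spindle), about 0.2 kg. Stands upright on the worktop. Origin: centre of its underside (tips of its jaws), z up its axis. Home, its origin is 42 mm up the head's z axis; 48 mm while jaws stand on jaws.
- collar_low (a point): On the collar's axis, z = 6 mm, where its jaws begin: four below, 6 mm high, 9 mm wide, 15 to 24 mm off the axis, at 45, 135, 225, 315 degrees from the collar's x axis. They drop in when its x axis lies along the burr's x axis, or a multiple of 90 degrees from it (about 11 degrees of play).
- lemon: Loose lemon, 71 x 53 x 51 mm, a bystander. Origin: its underside.
- garlic: Loose garlic bulb, 56 mm, a bystander. Origin: its underside.
- lime: Loose lime, 53 x 46 x 48 mm, a bystander between the rings and the mill. Origin: its underside.
- salt: Loose salt shaker, 42 mm across, 91 mm high, a bystander. Origin: its underside.
- spice: Loose spice jar with a dark lid, 44 mm across, 105 mm high, a bystander. Origin: its underside.
- tin: Loose food tin, 75 mm across, 110 mm high, a bystander. Origin: its underside.
Not all that is in view belongs to the job. What is shaped like the burr but pink is not meant.

How it is judged:
By the outcome, as a careful person would: the job done as asked, in the order asked, and still so for the second after the job is handed in, with the robot touching nothing.
It also fails if it takes over 58 s, if anything falls off the work surface, if the arm or the gripper's body presses on something with over 40 N, if the wrist force passes 120 N, or if a joint passes its speed limit or range.

## Working session

There is one attempt and no reset: what is moved stays moved. The work goes in short steps, Python scripts to look and compute and a shell command to move; the robot and the scene stay as the last step left them, time stands still between calls to the robot, and variables do not carry over. Pictures are saved under pics/ and viewed, at most 10 in all, crops included, and the job is handed in when it is done.

```bash
mkdir -p pics; ls; cat > h.py <<'E'
import numpy as np, cv2
from rig import ctrl
from scipy.spatial.transform import Rotation as R
def toolT():
    s=ctrl.get_state(); T=np.eye(4); T[:3,:3]=R.from_euler('xyz',s['eef_rot'],degrees=True).as_matrix(); T[:3,3]=s['eef_pos']; return T
def cam(name):
    T=toolT(); c=ctrl.read_camera(name)
    c['c2w']=T@c['hand_eye'] if name=='wrist' else np.linalg.inv(c['world_to_cam'])
    return c
def px2w(c,u,v,d):
    u,v,d=map(np.asarray,(u,v,d))
    p=np.stack([(u-c['cx'])/c['fx']*d,(v-c['cy'])/c['fy']*d,d,np.ones_like(d)],-1)
    return (p@c['c2w'].T)[...,:3]
def w2px(c,p):
    q=np.linalg.inv(c['c2w'])@np.append(p,1); return q[0]/q[2]*c['fx']+c['cx'],q[1]/q[2]*c['fy']+c['cy']
def ray(c,u,v):
    d=c['c2w'][:3,:3]@np.array([(u-c['cx'])/c['fx'],(v-c['cy'])/c['fy'],1.]); return c['c2w'][:3,3],d/np.linalg.norm(d)
def tri(rs):
    A=np.zeros((3,3));b=np.zeros(3)
    for o,d in rs:
        P=np.eye(3)-np.outer(d,d);A+=P;b+=P@o
    x=np.linalg.solve(A,b); return x,[np.linalg.norm((np.eye(3)-np.outer(d,d))@(x-o)) for o,d in rs]
def save(c,n,crop=None,s=1):
    f=c['frame'][:,:,::-1]
    if crop: f=f[crop[1]:crop[3],crop[0]:crop[2]]
    cv2.imwrite('pics/'+n,cv2.resize(f,None,fx=s,fy=s,interpolation=cv2.INTER_CUBIC))
E
python3 - <<'E'
from h import *
np.set_printoptions(precision=4,suppress=True)
print(ctrl.get_state())
C={}
for n in ('scene','top'):
    c=C[n]=cam(n)
    print(n,c['c2w'][:3,3],c['fx'])
    for t in ['burr','collar','mill','head','lime','lemon','garlic','salt','spice','tin']:
        for r in ctrl.cut_out(n,t)[:3]:
            m=r['mask']&(c['depth']>0); v,u=np.nonzero(m)
            if len(u)==0: continue
            w=px2w(c,u,v,c['depth'][m]); 
            col=np.median(c['frame'][m],0)
            print(t,round(r['p'],2),np.round(r['box']),'lo',np.percentile(w,2,0),'hi',np.percentile(w,98,0),col)
    for t in ['burr_top','burr_low','collar','collar_low','spindle_tip','head','drive_jaws','mill']:
        print(t,[(round(r['p'],2),np.round(r['position'],1)) for r in ctrl.tip_of(n,t)[:3]])
big=np.vstack([C['scene']['frame'],C['top']['frame']])[:,:,::-1]
cv2.imwrite('pics/a.png',cv2.resize(np.hstack([C['scene']['frame'],C['top']['frame']])[:,:,::-1],(800,300),interpolation=cv2.INTER_AREA))
save(C['scene'],'s.png',None,1.4);save(C['top'],'t.png',None,1.4)
E
```

```text
pics
{'t': 0.0, 'q': array([-64.8005,  18.0047,  -2.7569,  69.3382,   0.0012,  89.9999]), 'qvel': array([-0.1278,  0.0514,  0.039 ,  0.0814,  0.048 , -0.0153]), 'tau': array([  0.0012, -53.959 ,  33.9752,   0.0191,   0.0002,   0.    ]), 'eef_pos': array([ 0.2552, -0.5424,  0.2304]), 'eef_rot': array([-179.9001,   -0.0012,   25.1996]), 'force': array([0.489 , 0.5251, 0.8888]), 'wrist_torque': array([ 0.0418, -0.0008, -0.0447]), 'grasp_force': 0.0, 'finger_gap': 0.08517040239962516}
scene [-0.1267  0.7586  0.548 ] 427.8703194189727
burr 0.91 [232. 283. 263. 313.] lo [0.4659 0.3222 0.0033] hi [0.5237 0.3806 0.0503] [113. 109. 101.]
burr 0.91 [271. 312. 300. 343.] lo [0.3476 0.3246 0.0107] hi [0.4031 0.3806 0.0508] [156.  95. 100.]
burr 0.19 [286. 171. 350. 226.] lo [ 0.5673 -0.02    0.0649] hi [0.7255 0.0522 0.1931] [108. 102.  95.]
collar 0.81 [277. 265. 300. 290.] lo [0.4841 0.1676 0.0025] hi [0.5814 0.257  0.0397] [151. 137. 118.]
mill 0.68 [208. 213. 226. 255.] lo [0.7116 0.23   0.003 ] hi [0.8588 0.2996 0.1087] [98.  89.5 61. ]
mill 0.61 [287. 176. 354. 255.] lo [ 0.5524 -0.0435  0
[... 2735 characters left out ...]
0.2551 0.003 ] hi [0.7824 0.2965 0.1105] [92. 84. 38.]
tin 0.69 [204. 147. 240. 184.] lo [ 0.6249  0.3786 -0.0016] hi [0.6968 0.459  0.1126] [163.  161.  147.5]
burr_top [(0.92, array([243.7, 275.5])), (0.87, array([244.4, 226.2]))]
burr_low [(0.87, array([247.3, 232.2])), (0.8, array([244.4, 273.8]))]
collar [(0.6, array([293.6, 225.1]))]
collar_low [(0.56, array([288.7, 224.7])), (0.36, array([246.3, 231.6])), (0.18, array([382.3, 186. ]))]
spindle_tip [(0.96, array([390.4, 192.9]))]
head [(0.94, array([380.7, 181.8])), (0.29, array([268.4, 182.1]))]
drive_jaws [(0.82, array([383.5, 187.4])), (0.36, array([245.1, 230.5]))]
mill [(0.74, array([369.8, 191.7])), (0.54, array([292.4, 222.8]))]
```

View pics/s.png

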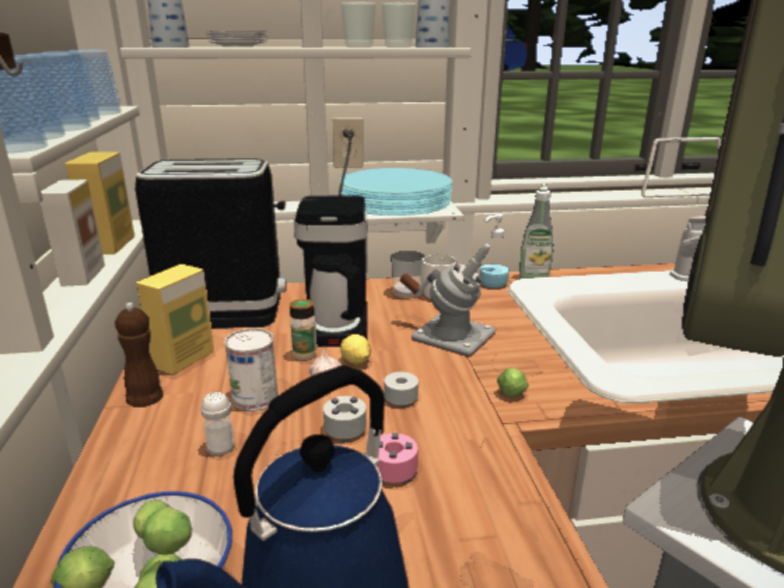

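```bash
python3 - <<'E'
from h import *
np.set_printoptions(precision=4,suppress=True)
a=cam('scene');b=cam('top')
P={}
for n,u,v in [('tip',(348,172.9),(390.4,192.9)),('jaws',(335.7,193.3),(383.5,187.4)),('head',(332.2,196.5),(380.7,181.8)),('burr_top',(248,289.6),(244.4,226.2)),('burr_low',(244,300),(247.3,232.2)),('collar',(286.8,285.4),(293.6,225.1)),('mill',(322,239.4),(369.8,191.7))]:
    P[n]=tri([ray(a,*u),ray(b,*v)]); print(n,*P[n])
d=P['tip'][0]-P['jaws'][0]; print('axis',d,np.linalg.norm(d),np.degrees(np.arccos(d[2]/np.linalg.norm(d))),np.degrees(np.arctan2(d[1],d[0])))
# tops of rings via depth: circle fit on top-rim points in both cams
for nm,c in (('scene',a),('top',b)):
    v,u=np.mgrid[0:420,0:560]; w=px2w(c,u,v,c['depth'])
    for k,ctr,zl,zh in (('burr',(.497,.348),.036,.055),('collar',(.511,.229),.03,.045)):
        m=(np.hypot(w[...,0]-ctr[0],w[...,1]-ctr[1])<.045)&(w[...,2]>zl)&(w[...,2]<zh)&(c['depth']>0)
        q=w[m]; e,r=cv2.minEnclosingCircle(q[:,:2].astype(np.float32)); print(nm,k,len(q),e,r,np.percentile(q[:,2],[5,50,95]))
# mill foot edges from top
v,u=np.mgrid[0:420,0:560]; w=px2w(b,u,v,b['depth'])
m=(abs(w[...,2]-.014)<.005)&(abs(w[...,0]-.63)<.12)&(abs(w[...,1])<.1)
print(cv2.minAreaRect(w[m][:,:2].astype(np.float32)))
E
```

```text
tip [ 0.5666 -0.0086  0.208 ] [np.float64(0.0027518190727309506), np.float64(0.002751819072731062)]
jaws [ 0.5939 -0.0014  0.1465] [np.float64(0.00016972926765563228), np.float64(0.00016972926765560542)]
head [0.6081 0.001  0.1341] [np.float64(0.003560790266781817), np.float64(0.00356079026678191)]
burr_top [0.5006 0.3474 0.0449] [np.float64(0.004602602323780977), np.float64(0.0046026023237809455)]
burr_low [0.4941 0.3498 0.0219] [np.float64(0.0061868508855236915), np.float64(0.006186850885523562)]
collar [ 0.5162  0.2217 -0.0052] [np.float64(0.0017774680563441955), np.float64(0.001777468056344158)]
mill [0.6121 0.0157 0.0096] [np.float64(0.0042700405170179164), np.float64(0.0042700405170176745)]
axis [-0.0273 -0.0072  0.0615] 0.06763742294862476 24.658296799772643 -165.3041411208926
scene burr 483 (0.496582567691803, 0.3499395251274109) 0.0340392105281353 [0.0374 0.0441 0.0503]
scene collar 304 (0.5114936828613281, 0.22986043989658356) 0.02916012704372406 [0.0319 0.0378 0.0396]
top burr 376 (0.4978656768798828, 0.34819746017456055) 0.0318790078163147 [0.0373 0.0427 0.0489]
top collar 295 (0.5120596885681152, 0.2280385047197342) 0.027886226773262024 [0.0315 0.0363 0.0411]
((0.6423704028129578, 0.0009222105145454407), (0.20085756480693817, 0.17850622534751892), 1.532426357269287)
```

View pics/t.png

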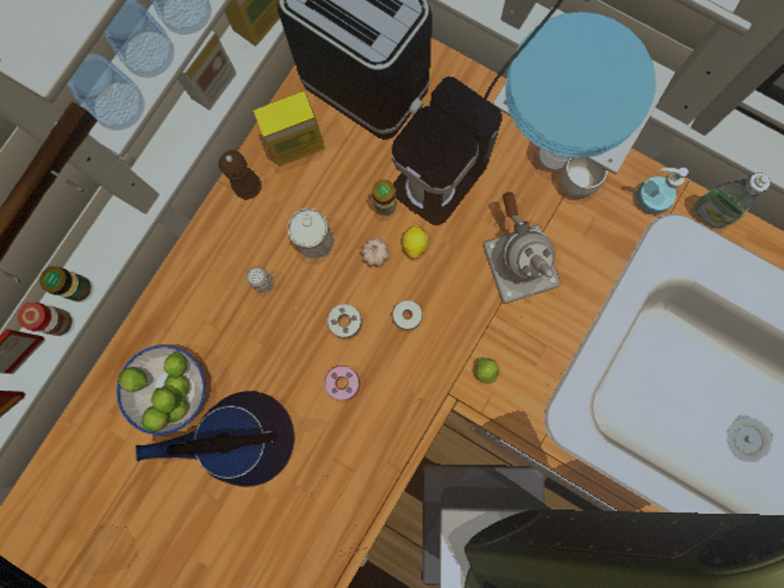

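```bash
cat >> h.py <<'E'
def axes(a_dir,ydeg=0):
    "tool rotation: z along a_dir, y rotated by ydeg about z from the horizontal dir"
    z=np.array(a_dir,float);z/=np.linalg.norm(z)
    y=np.cross(z,[1,0,0]) if abs(z[0])<.1 else np.cross(z,[z[0],z[1],0]); y/=np.linalg.norm(y)
    x=np.cross(y,z); M=np.stack([x,y,z],1)
    return M@R.from_euler('z',ydeg,degrees=True).as_matrix()
def plan(p,M,p0=None,M0=None):
    "shift in tool axes (units) and turn (units) from current to target"
    T=toolT(); p0=T[:3,3] if p0 is None else p0; M0=T[:3,:3] if M0 is None else M0
    rv=R.from_matrix(M0.T@M).as_rotvec(); sh=M0.T@(np.asarray(p)-p0)
    print('shift mm',np.round(sh*1e3,1),'units',np.round(sh/.2,3),'| turn deg',np.round(np.degrees(rv),1),'units',np.round(rv/np.pi,4),'rows>=',max(np.linalg.norm(sh)/.05,np.degrees(np.linalg.norm(rv))/8.59).round(1))
    sh2=M.T@(np.asarray(p)-p0); print('  after turning first: shift units',np.round(sh2/.2,3))
E
python3 - <<'E'
from h import *
np.set_printoptions(precision=4,suppress=True)
c=cam('wrist'); print(c['hand_eye'],c['fx']); print(ctrl.get_state()['t']); print(toolT())
# view pose of the spindle: tool axis along spindle-ish, TCP behind
ax=np.array([-.5*np.cos(np.radians(0)),0,.866])
p=np.array([.60,0,.135])+ax*.27
M=axes(-ax); print(M); plan(p,M); print(p)
E
```

```text
[[-0.     -0.9608 -0.2774  0.0688]
 [ 1.      0.     -0.0003 -0.0005]
 [ 0.0003 -0.2774  0.9608 -0.1425]
 [ 0.      0.      0.      1.    ]] 337.9352585150914
2.05
[[ 0.9048  0.4258  0.      0.2555]
 [ 0.4258 -0.9048  0.     -0.5429]
 [ 0.     -0.     -1.      0.2313]
 [ 0.      0.      0.      1.    ]]
[[ 0.866  0.     0.5  ]
 [ 0.    -1.     0.   ]
 [ 0.5    0.    -0.866]]
shift mm [ 420.7 -402.  -137.5] units [ 2.104 -2.01  -0.688] | turn deg [-6.6 29.5 24.6] units [-0.0367  0.1639  0.1368] rows>= 12.0
  after turning first: shift units [ 1.251 -2.714 -0.072]
[0.465  0.     0.3688]
```

```bash
python3 -m crank '[0.09,-0.073,-0.008,0,0,0,1, 0.181,-0.146,-0.017,0,0,0,1, 0.181,-0.146,-0.017,0,0,0,1, 0.181,-0.146,-0.017,0,0,0,1, 0.181,-0.146,-0.017,0,0,0,1, 0.181,-0.146,-0.017,0,0,0,1, 0.181,-0.146,-0.017,0,0,0,1, 0.181,-0.146,-0.017,0,0,0,1, 0.181,-0.146,-0.017,0,0,0,1, 0.181,-0.146,-0.017,0,0,0,1, 0.181,-0.146,-0.017,0,0,0,1, 0.181,-0.146,-0.017,0,0,0,1, 0.181,-0.146,-0.017,0,0,0,1, 0.09,-0.073,-0.008,-0.0073,0.0328,0.0274,1, 0,0,0,-0.0073,0.0328,0.0274,1, 0,0,0,-0.0073,0.0328,0.0274,1, 0,0,0,-0.0073,0.0328,0.0274,1, 0,0,0,-0.0073,0.0328,0.0274,1, 0,0,0,0,0,0,1, 0,0,0,0,0,0,1]'
python3 - <<'E'
from h import *
np.set_printoptions(precision=4,suppress=True)
c=cam('wrist'); save(c,'w1.png',None,1.4); print(toolT(),ctrl.get_state()['q'])
d=c['depth'].copy(); np.savez('w1.npz',**{k:v for k,v in c.items()})
for t in ['spindle_tip','head','drive_jaws']:
    for r in ctrl.tip_of('wrist',t)[:2]:
        u,v=r['position']; o,dd=ray(c,u,v); print(t,round(r['p'],2),u,v,'o',o,'d',dd, px2w(c,u,v,d[int(v),int(u)]))
E
```

```text
t: 4.05
eef_pos: [0.5192, 0.0001, 0.2759]
eef_rot: [-179.9, -30.0, -0.0]
force: [0.7, -0.7, 0.3]
finger_gap: 0.0853
grasp_force: 0.0
[[ 0.8657  0.0002  0.5005  0.5207]
 [-0.0005 -1.      0.0013  0.    ]
 [ 0.5005 -0.0014 -0.8657  0.277 ]
 [ 0.      0.      0.      1.    ]] [ -0.0646 -16.2636 -39.6934  36.5369   0.1074 179.9751]
spindle_tip 0.78 298.3 206.3 o [ 0.5073 -0.0002  0.4344] d [ 0.24   -0.0497 -0.9695] [ 0.5649 -0.0122  0.2015]
head 0.86 283.5 184.5 o [ 0.5073 -0.0002  0.4344] d [ 0.3022 -0.006  -0.9532] [ 0.5912 -0.0019  0.1698]
drive_jaws 0.78 281.7 187.5 o [ 0.5073 -0.0002  0.4344] d [ 0.2938 -0.0006 -0.9559] [ 0.5877 -0.0004  0.1729]
```

View pics/w1.png

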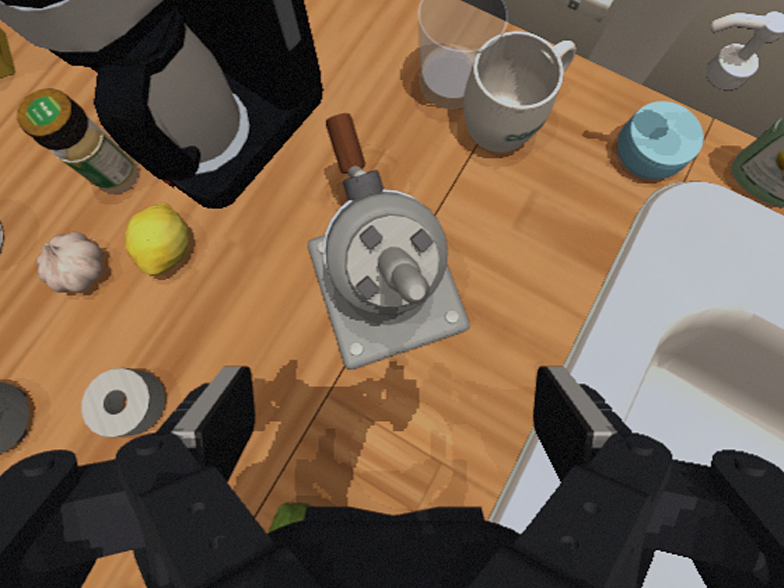

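```bash
cat > fit.py <<'E'
from h import *
from scipy.optimize import least_squares
prof=np.array([[0,76],[5,76],[8,70],[8,40],[11,36],[11,0],[31,0],[31,-14],[44,-14],[44,-30]])*1e-3
def dist(r,z):
    q=np.stack([r,z],-1)[:,None]; a=prof[:-1];b=prof[1:]; ab=b-a
    t=np.clip(((q-a)*ab).sum(-1)/(ab**2).sum(-1),0,1); return np.linalg.norm(q-a-t[...,None]*ab,axis=-1).min(1)
def frame(x):
    lean=x[4] if len(x)>4 else np.radians(30)
    Rm=R.from_euler('z',x[3]).as_matrix()@R.from_euler('y',-lean).as_matrix(); return np.array(x[:3]),Rm
def res(x,w):
    p,Rm=frame(x); l=(w-p)@Rm; return dist(np.hypot(l[:,0],l[:,1]),l[:,2])
def cloud(c,x):
    v,u=np.mgrid[0:420,0:560]; w=px2w(c,u,v,c['depth']); p,Rm=frame(x); l=(w-p)@Rm
    m=(c['depth']>0)&(np.hypot(l[...,0],l[...,1])<.046)&(l[...,2]>-.022)&(l[...,2]<.085); return w[m]
def fit(c,x,n=3):
    for i in range(n):
        w=cloud(c,x); s=least_squares(res,x,args=(w,),loss='soft_l1',f_scale=.0015); x=s.x
    return x,len(w),np.median(res(x,w))
E
python3 - <<'E'
from fit import *
np.set_printoptions(precision=4,suppress=True)
c=dict(np.load('w1.npz'))
x0=[.598,0,.139,np.radians(14)]
for k in ('wrist','scene','top'):
    cc=c if k=='wrist' else cam(k)
    for y in (x0,x0+[np.radians(30)]):
        x,n,m=fit(cc,np.array(y)); p,Rm=frame(x); print(k,x[:3],np.degrees(x[3:]),n,m,'tip',p+Rm[:,2]*.076)
    if k=='wrist': xw=fit(cc,np.array(x0))[0]
# jaw angle: darkness on plane z=8mm
p,Rm=frame(xw)
res_=[]
g=cv2.cvtColor(c['frame'],cv2.COLOR_RGB2GRAY).astype(np.float32)
th=np.arange(0,360,2.); rr=np.linspace(.020,.027,6)
I=np.zeros((len(th),len(rr)))
for i,t in enumerate(th):
    for j,r in enumerate(rr):
        u,v=w2px(c,p+Rm@[r*np.cos(np.radians(t)),r*np.sin(np.radians(t)),.008]); I[i,j]=cv2.getRectSubPix(g,(1,1),(u,v))[0,0]
m=I.mean(1); print(np.round(m[::3]))
dk=m<np.percentile(m,50)-10
f=(np.where(m<95,95-m,0)); print('phase mod 90 (z=0 of head x):',np.degrees(np.angle((f*np.exp(4j*np.radians(th))).sum()))/4)
# picture: rectified
N=300; im=np.zeros((N,N,3),np.uint8)
yy,xx=np.mgrid[0:N,0:N]; P=p+np.stack([(xx-N/2)*.00025,(N/2-yy)*.00025,np.full((N,N),.008)],-1)@Rm.T
q=(P-c['c2w'][:3,3])@c['c2w'][:3,:3]; U=(q[...,0]/q[...,2]*c['fx']+c['cx']).astype(np.float32);V=(q[...,1]/q[...,2]*c['fy']+c['cy']).astype(np.float32)
im=cv2.remap(c['frame'],U,V,cv2.INTER_LINEAR); cv2.imwrite('pics/rect.png',im[:,:,::-1])
E
```

```text
wrist [ 0.5993 -0.0001  0.1343] [18.381] 5772 0.0008397698766948412 tip [ 0.5632 -0.0121  0.2001]
wrist [ 0.599  -0.0001  0.1342] [18.3942 29.4348] 5778 0.0008087251833716631 tip [ 0.5635 -0.0119  0.2004]
scene [ 0.6011 -0.0013  0.1379] [14.8102] 682 0.001232420540305458 tip [ 0.5644 -0.011   0.2037]
scene [ 0.6011 -0.0013  0.1379] [14.804  30.0985] 682 0.001226299686654505 tip [ 0.5643 -0.011   0.2037]
top [ 0.6008 -0.0011  0.1347] [17.2994] 839 0.0015349674185264825 tip [ 0.5645 -0.0124  0.2006]
top [ 0.6006 -0.0012  0.1348] [17.2092 29.1421] 842 0.001515165458493855 tip [ 0.5652 -0.0121  0.2011]
[176. 176. 112.  96.  95.  94.  84. 141. 175. 177. 177. 176. 175. 175.
 176. 171.  87.  98.  97.  97.  96. 102. 154. 138. 110. 102. 101. 100.
  98. 110.  97. 101. 162. 176. 175. 162. 121. 119. 139. 160. 167. 172.
 173. 175. 176. 175. 165. 119.  95.  97.  97.  98.  89. 165. 174. 174.
 175. 176. 176. 176.]
phase mod 90 (z=0 of head x): 25.914130202364923
```

View pics/rect.png

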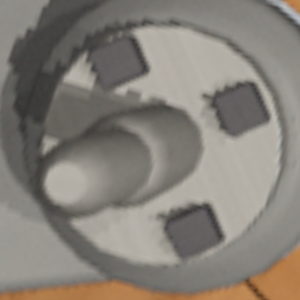

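```bash
python3 -m crank '[0,-0.218,0,0,-0.0417,0,1, 0,-0.218,0,0,-0.0417,0,1, 0,-0.218,0,0,-0.0417,0,1, 0,-0.218,0,0,-0.0417,0,1, -0.029,-0.218,0,0,0,0,1, -0.029,-0.218,0,0,0,0,1, -0.029,-0.218,0,0,0,0,1, -0.029,-0.218,0,0,0,0,1, 0,0,0.053,0,0,-0.0455,1, 0,0,0.053,0,0,-0.0455,1, 0,0,0.053,0,0,-0.0455,1, 0,0,0.053,0,0,-0.0455,1, 0,0,0.053,0,0,-0.0455,1, 0,0,0.053,0,0,-0.0455,1, 0,0,0.053,0,0,-0.0455,1, 0,0,0.053,0,0,-0.0455,1, 0,0,0.053,0,0,-0.0455,1, 0,0,0.053,0,0,-0.0455,1, 0,0,0.053,0,0,-0.0455,1, 0,0,0,0,0,0,1]'
python3 - <<'E'
from h import *
np.set_printoptions(precision=4,suppress=True)
c=cam('wrist'); print(toolT(),ctrl.get_state()['q']); np.savez('w2.npz',**c)
for t in ['burr','burr_top']:
    for r in ctrl.tip_of('wrist',t)[:2]:
        u,v=r['position']; o,dd=ray(c,u,v); print(t,round(r['p'],2),u,v,'z=.042/.048:',o+dd*((.042-o[2])/dd[2]))
v,u=np.mgrid[0:420,0:560]; w=px2w(c,u,v,c['depth'])
m=(c['depth']>0)&(np.hypot(w[...,0]-.497,w[...,1]-.349)<.042)&(w[...,2]>.03)&(w[...,2]<.06)
q=w[m]; print(cv2.minEnclosingCircle(q[:,:2].astype(np.float32)),np.percentile(q[:,2],[2,25,50,75,98]))
h=q[q[:,2]>.0452]; print(len(h), h.mean(0))
save(c,'w2.png',None,1.4)
E
```

```text
t: 6.35
eef_pos: [0.4769, 0.1832, 0.1757]
eef_rot: [-179.7, -7.4, 104.7]
force: [-0.6, -0.5, -0.1]
finger_gap: 0.0854
grasp_force: 0.0
[[-0.2479  0.9681 -0.0362  0.4773]
 [ 0.9602  0.2505  0.1236  0.1832]
 [ 0.1287 -0.0041 -0.9917  0.1765]
 [ 0.      0.      0.      1.    ]] [ 16.2232  10.1234 -20.5235  59.3649   7.3983  91.7308]
burr 0.78 224.2 0.0 z=.042/.048: [0.3884 0.3367 0.042 ]
burr 0.77 351.3 40.5 z=.042/.048: [0.4925 0.3331 0.042 ]
burr_top 0.74 363.3 19.1 z=.042/.048: [0.4971 0.3506 0.042 ]
((0.49677568674087524, 0.349387526512146), 0.03208228200674057) [0.0317 0.041  0.0418 0.0425 0.0483]
454 [0.498  0.343  0.0476]
```

View pics/w2.png

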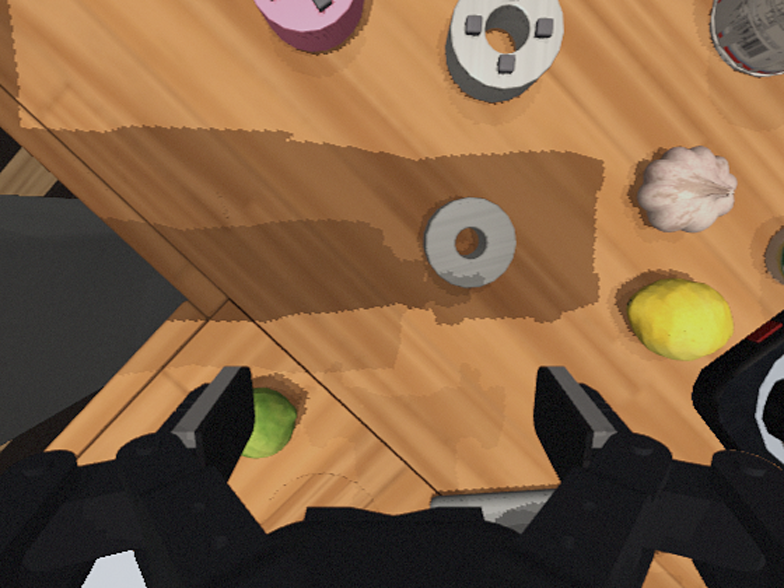

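```bash
cat >> h.py <<'E'
PH=np.array([.6003,-.0003,.1348]); YH=17.5
RH=R.from_euler('z',YH,degrees=True).as_matrix()@R.from_euler('y',-30,degrees=True).as_matrix()
def down(Y): return R.from_euler('xyz',[180,0,Y],degrees=True).as_matrix()
def onmill(phi): return RH@R.from_euler('xyz',[180,0,phi],degrees=True).as_matrix()
E
python3 - <<'E'
from h import *
np.set_printoptions(precision=4,suppress=True)
c=dict(np.load('w2.npz'))
g=cv2.cvtColor(c['frame'],cv2.COLOR_RGB2GRAY)
ctr=np.array([.4968,.3494])
for u,v in ((473,25),(545,27),(506,65)):
    o,d=ray(c,u/1.4,v/1.4); p=o+d*((.048-o[2])/d[2]); e=p[:2]-ctr; print(p,np.hypot(*e),np.degrees(np.arctan2(e[1],e[0]))%90)
# finger pads in tool frame
v,u=np.mgrid[0:420,0:560]; T=np.linalg.inv(toolT()); w=px2w(c,u,v,c['depth'])@T[:3,:3].T+T[:3,3]
for s in (1,-1):
    m=(c['depth']>0)&(np.abs(w[...,1]*s-.05)<.015)&(np.abs(w[...,0])<.014)&(w[...,2]>-.06)&(w[...,2]<.01)
    q=w[m]; print('finger',len(q),np.percentile(q,[1,10,50,90,99],axis=0))
plan([.4968,.3494,.10],down(105)); print(ctrl.get_state()['t'])
E
```

```text
[0.4773 0.3441 0.048 ] 0.020230629485123466 15.272249612621323
[0.5157 0.353  0.048 ] 0.019205090182572982 10.774034491340393
[0.5007 0.3288 0.048 ] 0.020947351169482684 10.71505252763015
finger 4571 [[-0.0099  0.0399 -0.0598]
 [-0.0033  0.0403 -0.0582]
 [ 0.0079  0.0422 -0.04  ]
 [ 0.0123  0.0543 -0.0204]
 [ 0.0137  0.0635 -0.0127]]
finger 4324 [[-0.0101 -0.064  -0.0598]
 [-0.0039 -0.0572 -0.0578]
 [ 0.0075 -0.0461 -0.0394]
 [ 0.012  -0.0447 -0.0204]
 [ 0.0136 -0.0443 -0.013 ]]
shift mm [144.7  60.2  96.8] units [0.724 0.301 0.484] | turn deg [-0.1 -7.4 -0.5] units [-0.0005 -0.0411 -0.0028] rows>= 3.7
  after turning first: shift units [0.777 0.307 0.387]
6.5
```

```bash
python3 -m crank '[0,0,0,0,-0.041,-0.003,1, 0.194,0.077,0.077,0,0,0,1, 0.194,0.077,0.097,0,0,0,1, 0.194,0.077,0.097,0,0,0,1, 0.195,0.076,0.097,0,0,0,1, 0,0,0,0,0,0,1, 0,0,0,0,0,0,1]'
python3 - <<'E'
from h import *
np.set_printoptions(precision=4,suppress=True)
c=cam('wrist'); print(ctrl.get_state()['q'])
v,u=np.mgrid[0:420,0:560]; w=px2w(c,u,v,c['depth'])
m=(c['depth']>0)&(np.hypot(w[...,0]-.497,w[...,1]-.349)<.042)&(w[...,2]>.037)&(w[...,2]<.06)
q=w[m]; e,r=cv2.minEnclosingCircle(q[:,:2].astype(np.float32)); print(len(q),e,r,np.percentile(q[:,2],[2,50,98]))
print(q[:,:2].min(0),q[:,:2].max(0))
plan([.4968,.3494,.009],down(105))
plan([e[0],e[1],.009],down(105))
E
```

```text
t: 7.2
eef_pos: [0.4953, 0.3499, 0.1031]
eef_rot: [-179.9, 0.0, 105.2]
force: [0.5, -0.8, 0.1]
finger_gap: 0.0855
grasp_force: 0.0
[ 35.1515  23.1111 -12.5876  54.3814   0.022  109.9844]
6305 (0.4965517222881317, 0.3498210608959198) 0.03210819885134697 [0.0394 0.0419 0.0483]
[0.465  0.3182] [0.5284 0.3817]
shift mm [-0.1  1.3 94.8] units [-0.     0.007  0.474] | turn deg [-0.1  0.   0.2] units [-0.0005  0.      0.0009] rows>= 1.9
  after turning first: shift units [-0.     0.006  0.474]
shift mm [ 0.4  1.2 94.8] units [0.002 0.006 0.474] | turn deg [-0.1  0.   0.2] units [-0.0005  0.      0.0009] rows>= 1.9
  after turning first: shift units [0.002 0.005 0.474]
```

```bash
python3 -m crank '[0,0.006,0.2,0,0,0,1, 0,0,0.17,0,0,0,1, 0,0,0.104,0,0,0,1, 0,0,0,0,0,0,1, 0,0,0,0,0,0,-1, 0,0,0,0,0,0,-1, 0,0,0,0,0,0,-1, 0,0,0,0,0,0,-1, 0,0,0,0,0,0,-1]' 70
```

```text
t: 8.15
eef_pos: [0.4985, 0.3503, 0.0115]
eef_rot: [179.8, -0.1, 105.2]
force: [0.2, -2.5, 7.5]
finger_gap: 0.0615
grasp_force: 77.1
```

```bash
python3 -m crank '[0,0,-0.05,0,0,0,-1, 0,0,-0.22,0,0,0,-1, 0,0,-0.24,0,0,0,-1, 0,0,-0.24,0,0,0,-1, 0,0,-0.24,0,0,0,-1, 0,0,-0.2,0,0,0,-1, 0,0,-0.1,0,0,0,-1, 0,0,0,0,0,0,-1]'
cat > inhand.py <<'E'
from h import *
np.set_printoptions(precision=4,suppress=True)
c=cam('wrist'); Ti=np.linalg.inv(c['hand_eye'])
v,u=np.mgrid[0:420,0:560]; d=c['depth']
cc=dict(c); cc['c2w']=c['hand_eye']; w=px2w(cc,u,v,d)
def top(rad,zlo=-.06,zhi=.01):
    m=(d>0)&(np.hypot(w[...,0],w[...,1])<rad+.004)&(w[...,2]>zlo)&(w[...,2]<zhi)&(np.abs(w[...,1])<rad-.004)
    return w[m],m
E
python3 - <<'E'
from inhand import *
q,m=top(.032); print(len(q)); h,e=np.histogram(q[:,2],bins=np.arange(-.06,.011,.002)); print(list(zip(np.round(e,3),h)))
save(c,'w3.png'); np.savez('w3.npz',**c); print(ctrl.get_state()['force'])
plan([.552,-.0155,.2223+.03],onmill(116)); print(ctrl.get_state()['q'])
E
```

```text
t: 8.95
eef_pos: [0.4985, 0.3508, 0.2718]
eef_rot: [179.7, -0.2, 105.2]
force: [0.2, 0.9, -2.6]
finger_gap: 0.0611
grasp_force: 78.1
20325
[(np.float64(-0.06), np.int64(23)), (np.float64(-0.058), np.int64(10)), (np.float64(-0.056), np.int64(2)), (np.float64(-0.054), np.int64(0)), (np.float64(-0.052), np.int64(0)), (np.float64(-0.05), np.int64(0)), (np.float64(-0.048), np.int64(0)), (np.float64(-0.046), np.int64(0)), (np.float64(-0.044), np.int64(0)), (np.float64(-0.042), np.int64(0)), (np.float64(-0.04), np.int64(2)), (np.float64(-0.038), np.int64(1285)), (np.float64(-0.036), np.int64(1048)), (np.float64(-0.034), np.int64(320)), (np.float64(-0.032), np.int64(8596)), (np.float64(-0.03), np.int64(4310)), (np.float64(-0.028), np.int64(449)), (np.float64(-0.026), np.int64(414)), (np.float64(-0.024), np.int64(399)), (np.float64(-0.022), np.int64(381)), (np.float64(-0.02), np.int64(334)), (np.float64(-0.018), np.int64(354)), (np.float64(-0.016), np.int64(298)), (np.float64(-0.014), np.int64(326)), (np.float64(-0.012), np.int64(303)), (np.float64(-0.01), np.int64(286)), (np.float64(-0.008), np.int64(253)), (np.float64(-0.006), np.int64(256)), (np.float64(-0.004), np.int64(240)), (np.float64(-0.002), np.int64(234)), (np.float64(0.0), np.int64(176)), (np.float64(0.002), np.int64(25)), (np.float64(0.004), np.int64(1)), (np.float64(0.006), np.int64(0)), (np.float64(0.008), np.int64(0))]
[-1.0703  0.6728 -3.485 ]
shift mm [-367.1  -43.5   15.8] units [-1.836 -0.217  0.079] | turn deg [-29.5  -6.3 -27.7] units [-0.1639 -0.0349 -0.1537] rows>= 7.4
  after turning first: shift units [-1.512 -1.063 -0.074]
[ 35.1039  18.1356   2.4017  74.1046   0.0505 109.8908]
```

View pics/w3.png

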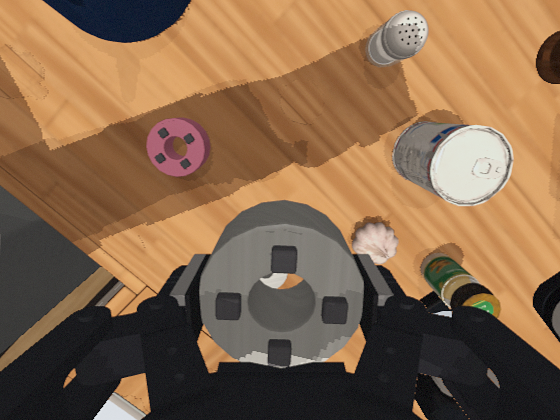

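```bash
python3 - <<'E'
from inhand import *
from scipy.optimize import least_squares
c=dict(np.load('w3.npz')); d=c['depth']; cc=dict(c); cc['c2w']=c['hand_eye']; w=px2w(cc,u,v,d)
m=(d>0)&(np.hypot(w[...,0],w[...,1])<.034)&(np.abs(w[...,2]+.0305)<.0022); q=w[m]
A=np.c_[q[:,:2],np.ones(len(q))]; k,*_=np.linalg.lstsq(A,q[:,2],rcond=None)
print('plane',k,'tilt deg',np.degrees(k[:2]))
P=[]
for a,b in ((284,259),(228,306),(334,309),(279,352)):
    o,dd=ray(cc,a,b); P.append(o+dd*((-.0365-o[2])/dd[2]))
P=np.array(P); print(P,P.mean(0)); 
e=P[0]-P[3]; f=P[2]-P[1]; print(np.degrees(np.arctan2(e[1],e[0])),np.degrees(np.arctan2(f[1],f[0])))
# bore edge: dark hole centre via rectified top plane z=-.0305
N=280; yy,xx=np.mgrid[0:N,0:N]; X=(xx-N/2)*.00025; Y=(yy-N/2)*.00025
Q=np.stack([X,Y,np.full(X.shape,-.0305),np.ones(X.shape)],-1)@np.linalg.inv(c['hand_eye']).T
U=(Q[...,0]/Q[...,2]*c['fx']+c['cx']).astype(np.float32);V=(Q[...,1]/Q[...,2]*c['fy']+c['cy']).astype(np.float32)
im=cv2.remap(c['frame'],U,V,cv2.INTER_LINEAR); dep=cv2.remap(d,U,V,cv2.INTER_NEAREST)
hole=(dep>Q[...,2]+.003)&(np.hypot(X,Y)<.02); print('hole centre/area r',X[hole].mean(),Y[hole].mean(),np.sqrt(hole.sum()*.00025**2/np.pi))
ok=(np.abs(dep-Q[...,2])<.003); print('outer y range at x~0',Y[ok&(abs(X)<.005)].min(),Y[ok&(abs(X)<.005)].max(),'x max',X[ok].max(),X[ok].min())
E
```

```text
plane [ 0.0028  0.0027 -0.0303] tilt deg [0.1585 0.1548]
[[ 0.0212 -0.0005 -0.0365]
 [ 0.003  -0.0204 -0.0365]
 [ 0.0018  0.0174 -0.0365]
 [-0.0165 -0.0023 -0.0365]] [ 0.0024 -0.0015 -0.0365]
2.6913528615444613 91.8008891326904
hole centre/area r 0.0016603253281206368 -0.0013179977659871546 0.011936643699257312
outer y range at x~0 -0.033 0.03025 x max 0.03325 -0.0285
```

```bash
cat >> h.py <<'E'
PH=np.array([.5999,-.0014,.1347])
def tcp_on(phi,ring_z,off,h):
    "TCP for ring origin at ring_z on the axis; off=ring centre in tool xy, h=TCP height over ring origin"
    M=onmill(phi); return PH+RH[:,2]*(ring_z+h)-M@[off[0],off[1],0],M
E
python3 - <<'E'
from h import *
p,M=tcp_on(116.2,.125,(.0017,0),.0115); print(p); plan(p,M)
p2,M=tcp_on(116.2,.09,(.0017,0),.0115); print(p2); 
E
```

```text
[ 0.53588742 -0.02318245  0.25328775]
shift mm [-369.9  -60.    13.3] units [-1.85  -0.3    0.066] | turn deg [-29.7  -6.3 -27.8] units [-0.1649 -0.0351 -0.1546] rows>= 7.5
  after turning first: shift units [-1.49  -1.131 -0.129]
[ 0.55257746 -0.0179201   0.22297686]
```

```bash
python3 -m crank '[-0.1,-0.016,0.004,0,0,0,-1, -0.2,-0.0325,0.007,0,0,0,-1, -0.2,-0.0325,0.007,0,0,0,-1, -0.2,-0.0325,0.007,0,0,0,-1, -0.2,-0.0325,0.007,0,0,0,-1, -0.2,-0.0325,0.007,0,0,0,-1, -0.2,-0.0325,0.007,0,0,0,-1, -0.2,-0.0325,0.007,0,0,0,-1, -0.2,-0.0325,0.007,0,0,0,-1, -0.2,-0.0325,0.007,0,0,0,-1, -0.15,-0.024,0.004,0,0,0,-1, 0,0,0,-0.033,-0.007,-0.0309,-1, 0,0,0,-0.033,-0.007,-0.0309,-1, 0,0,0,-0.033,-0.007,-0.0309,-1, 0,0,0,-0.033,-0.007,-0.0309,-1, 0,0,0,-0.033,-0.007,-0.0309,-1, 0,0,0,0,0,0,-1, 0,0,0,0,0,0,-1]'
python3 - <<'E'
from h import *
p,M=tcp_on(116.2,.090,(.0017,0),.0115); plan(p,M); print(ctrl.get_state()['q'])
c=cam('wrist'); save(c,'w4.png')
a=cam('scene'); save(a,'s4.png',(270,140,390,260),4)
E
```

```text
t: 10.85
eef_pos: [0.5385, -0.0641, 0.2507]
eef_rot: [152.8, 12.5, 130.4]
force: [0.4, 0.3, -3.3]
finger_gap: 0.0612
grasp_force: 77.8
shift mm [31.5 26.4 37.6] units [0.157 0.132 0.188] | turn deg [-0.2 -0.1 -0.3] units [-0.0013 -0.0006 -0.0015] rows>= 1.1
  after turning first: shift units [0.157 0.132 0.188]
[-16.54080461  -9.17257752 -37.21534281  36.62135172  16.11478545
  33.6716391 ]
```

View pics/w4.png

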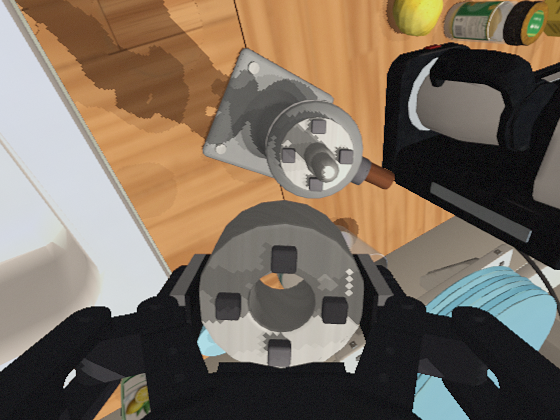

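```bash
cat > look.py <<'E'
from fit import *
np.set_printoptions(precision=4,suppress=True)
def lookhead(x0=(.5999,-.0014,.1347,np.radians(17.5))):
    c=cam('wrist')
    x,n,m=fit(c,np.array(x0)); print('head',x[:3],np.degrees(x[3:]),n,m)
    return c,x
E
python3 - <<'E'
from look import *
c,x=lookhead(); x5,n,m=fit(c,np.append(x,np.radians(30))); print(x5[:3],np.degrees(x5[3:]),n,m)
p,Rm=frame(x)
N=300; yy,xx=np.mgrid[0:N,0:N]; P=p+np.stack([(xx-N/2)*.00025,(N/2-yy)*.00025,np.full((N,N),.008)],-1)@Rm.T
q=(P-c['c2w'][:3,3])@c['c2w'][:3,:3]; U=(q[...,0]/q[...,2]*c['fx']+c['cx']).astype(np.float32);V=(q[...,1]/q[...,2]*c['fy']+c['cy']).astype(np.float32)
g=cv2.cvtColor(cv2.remap(c['frame'],U,V,cv2.INTER_LINEAR),cv2.COLOR_RGB2HSV)
n,l,s,ce=cv2.connectedComponentsWithStats((cv2.medianBlur(g[...,2],5)<110).astype(np.uint8))
for i in range(1,n):
    if 600<s[i,4]<4000:
        e=((ce[i]-N/2)*[1,-1])*.25; print(s[i,4],e,np.hypot(*e),np.degrees(np.arctan2(e[1],e[0]))%90)
T=toolT(); a=Rm[:,2]
# TCP target so that camera-seen ring centre goes on camera-seen axis
for rz in (.09,):
    M=T[:3,:3]; tgt=p+a*(rz+.0115)-M@[.0012,-.0014,0]; print('cam based shift units',M.T@(tgt-T[:3,3])/.2)
print('tool z vs -a deg',np.degrees(np.arccos(-T[:3,2]@a)))
E
```

```text
head [0.6005 0.0004 0.1349] [18.0013] 7264 0.0009303420943844755
[0.6006 0.0005 0.135 ] [18.0082 30.2763] 7269 0.000919863758419796
885 [-34.0822  34.1407] 48.24087975867393 44.950891174014714
681 [15.58   10.8139] 18.965158669780976 34.763964576672684
cam based shift units [0.1721 0.13   0.1929]
tool z vs -a deg 0.26562808651856823
```

```bash
python3 -m crank '[0.08,0.065,0,0,0,0,-1, 0.087,0.066,0,-0.001,-0.0006,-0.0015,-1, 0,0,0.1,0,0,0,-1, 0,0,0.09,0,0,0,-1, 0,0,0.08,0,0,0,-1, 0,0,0.08,0,0,0,-1, 0,0,0.04,0,0,0,-1, 0,0,0,0,0,0,-1]'
python3 - <<'E'
from h import *
p,M=tcp_on(116.2,.05,(.0017,0),.0115); plan(p,M); s=ctrl.get_state();print(s['q'],s['force'],s['wrist_torque'],toolT()[:3,:3].T@s['force'])
c=cam('wrist'); save(c,'w5.png',(180,180,390,380),2)
E
```

```text
t: 11.8
eef_pos: [0.5728, -0.0091, 0.1883]
eef_rot: [152.6, 12.8, 130.8]
force: [-0.3, 1.1, -2.4]
finger_gap: 0.0609
grasp_force: 77.9
shift mm [-1.4 -2.5 -1. ] units [-0.007 -0.013 -0.005] | turn deg [ 0.1 -0.   0.3] units [ 0.0005 -0.0002  0.0015] rows>= 0.1
  after turning first: shift units [-0.007 -0.013 -0.005]
[ -8.13562509  -4.03336137 -41.97766834  24.52510608  12.57775137
  40.97339295] [-0.30002231  1.06537811 -2.37222366] [-2.10537300e-01  8.35914961e-01  2.32510018e-04] [ 1.50461917 -0.54529307  2.07153703]
```

View pics/w5.png

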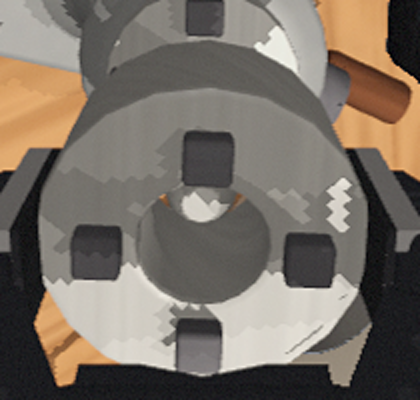

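```bash
python3 - <<'E'
from inhand import *
cc['c2w']=c['hand_eye']
for r in ctrl.tip_of('wrist','spindle_tip')[:1]: print(r)
for a,b in ((281.5,282.5),(281.5,286)):
    o,dd=ray(cc,a,b); print(o+dd*((-.0155-o[2])/dd[2]))
for a,b in ((284,259),(228,306),(334,309),(279,352)): pass
m=(d>0)&(np.hypot(w[...,0],w[...,1])<.011)&(w[...,2]<.01)&(w[...,2]>-.028); q=w[m]; print(np.percentile(q,[5,50,95],axis=0)); s=q[np.abs(q[:,2]+.0155)<.004]; print(len(s),s.mean(0))
E
```

```text
{'position': [280.6, 279.2], 'p': 0.61}
[ 0.0011 -0.0009 -0.0155]
[-0.0005 -0.0009 -0.0155]
[[-0.0107 -0.0064 -0.0257]
 [-0.0022  0.002  -0.0142]
 [ 0.0041  0.0094 -0.0031]]
450 [-0.0005 -0.0001 -0.0144]
```

```bash
python3 -m crank '[0,0,0.03,0,0,0,-1, 0,0,0.03,0,0,0,-1, 0,0,0.03,0,0,0,-1, 0,0,0.02,0,0,0,-1]'
python3 - <<'E'
from h import *
p,M=tcp_on(116.2,.028,(.0017,0),.0115); plan(p,M); s=ctrl.get_state();print(toolT()[:3,:3].T@s['force'],s['wrist_torque'])
E
```

```text
t: 12.35
eef_pos: [0.583, -0.0064, 0.1697]
eef_rot: [152.5, 12.9, 130.8]
force: [-0.5, -0.0, -2.7]
finger_gap: 0.0614
grasp_force: 77.9
shift mm [-1.  -2.2 -0.4] units [-0.005 -0.011 -0.002] | turn deg [0.1 0.1 0.2] units [0.0008 0.0004 0.0013] rows>= 0.0
  after turning first: shift units [-0.005 -0.011 -0.002]
[ 0.92475628 -1.51812852  2.06165387] [-0.19824847  0.73646389  0.03332803]
```

Past the cone with no contact; continue to the jaws.

```bash
python3 -m crank '[0,0,0.03,0,0,0,-1, 0,0,0.03,0,0,0,-1, 0,0,0.025,0,0,0,-1, 0,0,0.02,0,0,0,-1, 0,0,0.015,0,0,0,-1]'
python3 - <<'E'
from h import *
p,M=tcp_on(116.2,.0,(.0017,0),.0115); plan(p,M); s=ctrl.get_state();print(toolT()[:3,:3].T@s['force'],s['wrist_torque'])
E
```

```text
t: 12.85
eef_pos: [0.5946, -0.0027, 0.1492]
eef_rot: [152.5, 12.9, 130.8]
force: [-0.7, -0.7, -2.6]
finger_gap: 0.0611
grasp_force: 77.9
shift mm [-0.9 -2.4  3.7] units [-0.004 -0.012  0.019] | turn deg [0.2 0.1 0.3] units [0.0009 0.0004 0.0014] rows>= 0.1
  after turning first: shift units [-0.004 -0.012  0.019]
[ 0.46217616 -2.06624908  1.79257232] [-0.22630196  0.75534002  0.01380136]
```

```bash
python3 -m crank '[0,0,0.01,0,0,0,-1, 0,0,0.01,0,0,0,-1, 0,0,0.005,0,0,0,-1, 0,0,0,0,0,0,-1]'
python3 - <<'E'
from h import *
p,M=tcp_on(116.2,.0,(.0017,0),.0115); plan(p,M); s=ctrl.get_state();print(toolT()[:3,:3].T@s['force'],s['wrist_torque'])
E
```

```text
t: 13.25
eef_pos: [0.5969, -0.0021, 0.1456]
eef_rot: [152.5, 13.0, 130.8]
force: [-3.3, -0.1, 0.5]
finger_gap: 0.0612
grasp_force: 78.6
shift mm [-0.6 -2.6 -0.5] units [-0.003 -0.013 -0.003] | turn deg [0.2 0.1 0.2] units [0.001  0.0005 0.0014] rows>= 0.1
  after turning first: shift units [-0.003 -0.013 -0.003]
[ 1.89044614 -1.85160504 -2.07562503] [-0.16724154  1.04323362  0.05675208]
```

```bash
python3 -m crank '[0,0,0.008,0,0,0,-1, 0,0,0,0,0,0,-1]'; python3 -m crank '[0,0,0,0,0,0,1, 0,0,0,0,0,0,1, 0,0,0,0,0,0,1, 0,0,-0.1,0,0,0,1, 0,0,-0.2,0,0,0,1, 0,0,-0.2,0,0,0,1, 0,0,0,0,0,0,1]'
python3 - <<'E'
from h import *
np.set_printoptions(precision=4,suppress=True)
c=cam('wrist'); save(c,'w6.png',None,1.2); np.savez('w6.npz',**c)
for nm,k in (('wrist',c),('top',cam('top')),('scene',cam('scene'))):
    v,u=np.mgrid[0:420,0:560]; l=(px2w(k,u,v,k['depth'])-PH)@RH
    r=np.hypot(l[...,0],l[...,1]); m=(k['depth']>0)&(r<.030)&(r>.026)&(l[...,2]>.02)&(l[...,2]<.06); print(nm,m.sum(),np.percentile(l[m][:,2],[5,25,50,75,95]))
    # spindle position
    m=(k['depth']>0)&(r<.013)&(l[...,2]>.055)&(l[...,2]<.085); q=l[m]; print(' spindle pts',len(q),q.mean(0) if len(q) else '', np.percentile(q[:,2],98) if len(q) else '')
for t in ['collar','collar_low']: print([(r['p'],r['position']) for r in ctrl.tip_of('scene',t)[:2]])
print(toolT(),ctrl.get_state()['q'])
E
```

```text
t: 13.45
eef_pos: [0.5972, -0.0022, 0.1454]
eef_rot: [152.5, 13.0, 130.7]
force: [-19.0, -5.2, 19.3]
finger_gap: 0.0613
grasp_force: 81.0
t: 14.15
eef_pos: [0.5516, -0.0178, 0.2362]
eef_rot: [152.2, 13.3, 130.7]
force: [1.3, -0.2, 0.2]
finger_gap: 0.0851
grasp_force: 0.0
wrist 1501 [0.0408 0.0414 0.0419 0.0423 0.043 ]
 spindle pts 708 [-0.0005  0.0039  0.0707] 0.0765987111934625
top 95 [0.0362 0.0395 0.0415 0.0437 0.0457]
 spindle pts 3 [0.0006 0.0064 0.0649] 0.06847545021680336
scene 127 [0.0229 0.0295 0.0381 0.043  0.0445]
 spindle pts 54 [0.0015 0.006  0.0676] 0.07882495198249682
[(0.76, [288.2, 283.7]), (0.71, [363.4, 280.6])]
[(0.79, [282.8, 283.4])]
[[-0.637   0.6048  0.4779  0.5493]
 [ 0.738   0.6576  0.1516 -0.0166]
 [-0.2226  0.4492 -0.8652  0.2289]
 [ 0.      0.      0.      1.    ]] [ -9.6893  -8.7664 -40.258   31.2603  13.2871  39.5925]
```

View pics/w6.png

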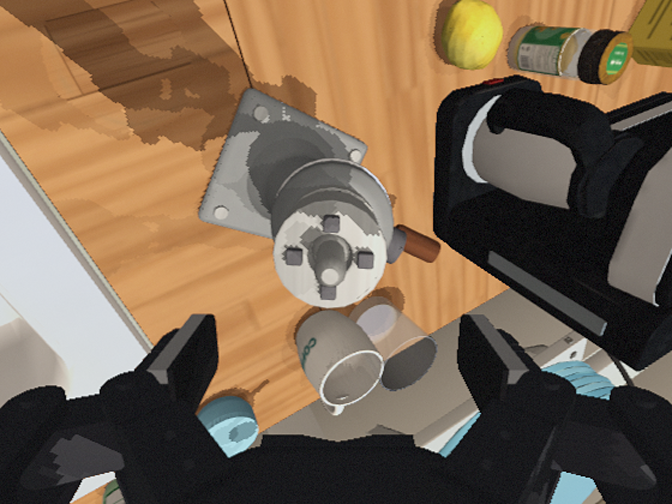

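```bash
python3 - <<'E'
import fit as F
from fit import *
np.set_printoptions(precision=4,suppress=True)
F.prof=np.array([[0,76],[5,76],[8,70],[8,42],[32,42],[32,8]])*1e-3
c=dict(np.load('w6.npz')); T=toolT()
x=np.array([.6005,.0004,.1349,np.radians(17.5)])
def cloud(c,x):
    v,u=np.mgrid[0:420,0:560]; w=px2w(c,u,v,c['depth']); p,Rm=frame(x); l=(w-p)@Rm
    m=(c['depth']>0)&(np.hypot(l[...,0],l[...,1])<.036)&(l[...,2]>.012)&(l[...,2]<.085); return w[m]
F.cloud=cloud
x,n,m=F.fit(c,x); print(x[:3],np.degrees(x[3]),n,m); 
p,Rm=frame(x)
for a,b in ((330,222),(293,256),(365,259),(328,292)):
    o,d=ray(c,a/1.2,b/1.2); n_=Rm[:,2]; q=o+d*((p+n_*.048-o)@n_)/(d@n_); l=(q-p)@Rm; print(l,np.hypot(*l[:2]),np.degrees(np.arctan2(l[1],l[0]))%90)
plan([.5117,.2285,.10],down(105))
plan([.5117,.2285,.10],down(105),np.array([.5516,-.0178,.2362]))
E
```

```text
[ 0.6003 -0.0002  0.1351] 17.97438020062049 7140 0.000560370127529377
[-0.0092  0.0184  0.048 ] 0.02053334322172482 26.58803597936702
[-0.0189 -0.0072  0.048 ] 0.020250546514964454 20.940723801582322
[0.0167 0.0082 0.048 ] 0.01860847780727117 26.29843317898398
[ 0.0071 -0.0178  0.048 ] 0.019165643350152847 21.67862686953329
shift mm [233.6  80.5 130.7] units [1.168 0.403 0.654] | turn deg [29.8  6.3 28.3] units [0.1653 0.0348 0.1571] rows>= 5.6
  after turning first: shift units [1.233 0.135 0.645]
shift mm [237.5  76.6 136.1] units [1.188 0.383 0.681] | turn deg [29.8  6.3 28.3] units [0.1653 0.0348 0.1571] rows>= 5.7
  after turning first: shift units [1.241 0.126 0.681]
```

```bash
python3 -m crank '[0,0,-0.1,0,0,0,1, 0,0,0,0.033,0.007,0.0314,1, 0,0,0,0.033,0.007,0.0314,1, 0,0,0,0.033,0.007,0.0314,1, 0,0,0,0.033,0.007,0.0314,1, 0,0,0,0.033,0.007,0.0314,1, 0.17,0.019,0.05,0,0,0,1, 0.18,0.019,0.09,0,0,0,1, 0.18,0.019,0.1,0,0,0,1, 0.18,0.019,0.11,0,0,0,1, 0.18,0.019,0.12,0,0,0,1, 0.18,0.02,0.12,0,0,0,1, 0.163,0.02,0.12,0,0,0,1, 0,0,0,0,0,0,1, 0,0,0,0,0,0,1]'
python3 - <<'E'
from h import *
np.set_printoptions(precision=4,suppress=True)
c=cam('wrist'); print(ctrl.get_state()['q'])
v,u=np.mgrid[0:420,0:560]; w=px2w(c,u,v,c['depth'])
m=(c['depth']>0)&(np.hypot(w[...,0]-.512,w[...,1]-.2285)<.038)&(w[...,2]>.031)&(w[...,2]<.042)
q=w[m]; e,r=cv2.minEnclosingCircle(q[:,:2].astype(np.float32)); print(len(q),e,r,np.percentile(q[:,2],[2,50,98]),q[:,:2].min(0),q[:,:2].max(0))
hole=(c['depth']>0)&(np.hypot(w[...,0]-e[0],w[...,1]-e[1])<.016)
plan([e[0],e[1],.003],down(105))
E
```

```text
t: 15.9
eef_pos: [0.5014, 0.2255, 0.1037]
eef_rot: [-179.9, 0.1, 105.1]
force: [-0.5, -0.1, 0.1]
finger_gap: 0.0854
grasp_force: 0.0
[ 24.1707  17.4756 -20.6503  51.8473  -0.0538  99.1141]
4763 (0.5110304951667786, 0.22995692491531372) 0.027909060940146446 [0.0335 0.0358 0.0371] [0.4833 0.2021] [0.5386 0.2574]
shift mm [  2.5   9.6 101.7] units [0.013 0.048 0.509] | turn deg [0.  0.  0.1] units [0.0002 0.0003 0.0003] rows>= 2.0
  after turning first: shift units [0.012 0.048 0.509]
```

```bash
python3 -m crank '[0.013,0.054,0.0,0,0,0,1, 0,0,0.2,0,0,0,1, 0,0,0.19,0,0,0,1, 0,0,0.115,0,0,0,1, 0,0,0,0,0,0,1, 0,0,0,0,0,0,-1, 0,0,0,0,0,0,-1, 0,0,0,0,0,0,-1, 0,0,0,0,0,0,-1, 0,0,0,0,0,0,-1, 0,0,0,0,0,0,-1]' 50
python3 -m crank '[0,0,-0.05,0,0,0,-1, 0,0,-0.22,0,0,0,-1, 0,0,-0.24,0,0,0,-1, 0,0,-0.24,0,0,0,-1, 0,0,-0.24,0,0,0,-1, 0,0,-0.22,0,0,0,-1, 0,0,-0.12,0,0,0,-1, 0,0,0,0,0,0,-1]'
python3 - <<'E'
from inhand import *
save(c,'w7.png',None,1.2); np.savez('w7.npz',**c)
m=(d>0)&(np.hypot(w[...,0],w[...,1])<.026)&(w[...,2]>-.045)&(w[...,2]<-.02); zm=np.median(w[m][:,2]); m&=abs(w[...,2]-zm)<.0025; q=w[m]
k,*_=np.linalg.lstsq(np.c_[q[:,:2],np.ones(len(q))],q[:,2],rcond=None); print('top z',zm,'plane',k,np.degrees(k[:2]))
mm=(d>0)&(np.hypot(w[...,0],w[...,1])<.035)&(abs(w[...,2]-zm)<.0025)&(abs(w[...,1])<.0255); print('x range',np.percentile(w[mm][:,0],[.2,99.8]))
N=280; yy,xx=np.mgrid[0:N,0:N]; X=(xx-N/2)*.00025; Y=(yy-N/2)*.00025
Q=np.stack([X,Y,np.full(X.shape,zm),np.ones(X.shape)],-1)@np.linalg.inv(c['hand_eye']).T
U=(Q[...,0]/Q[...,2]*c['fx']+c['cx']).astype(np.float32);V=(Q[...,1]/Q[...,2]*c['fy']+c['cy']).astype(np.float32)
dep=cv2.remap(d,U,V,cv2.INTER_NEAREST); hole=(dep>Q[...,2]+.0015)&(np.hypot(X,Y)<.014)
print('hole',X[hole].mean(),Y[hole].mean(),np.sqrt(hole.sum()*.00025**2/np.pi),X[hole].min(),X[hole].max(),Y[hole].min(),Y[hole].max())
E
```

```text
t: 17.05
eef_pos: [0.5145, 0.2311, 0.0071]
eef_rot: [179.6, 0.0, 105.0]
force: [-1.4, -1.7, 6.6]
finger_gap: 0.054
grasp_force: 52.6
t: 17.85
eef_pos: [0.5142, 0.2315, 0.2764]
eef_rot: [179.4, -0.1, 105.0]
force: [0.8, 0.0, -2.8]
finger_gap: 0.0541
grasp_force: 54.5
top z -0.02865193647286611 plane [-0.0002  0.0061 -0.0287] [-0.0127  0.3492]
x range [-0.0268  0.0273]
hole 0.0004715598337344126 -0.0012642747757602279 0.009536097504174949 -0.01325 0.01 -0.0125 0.012750000000000001
```

View pics/w7.png

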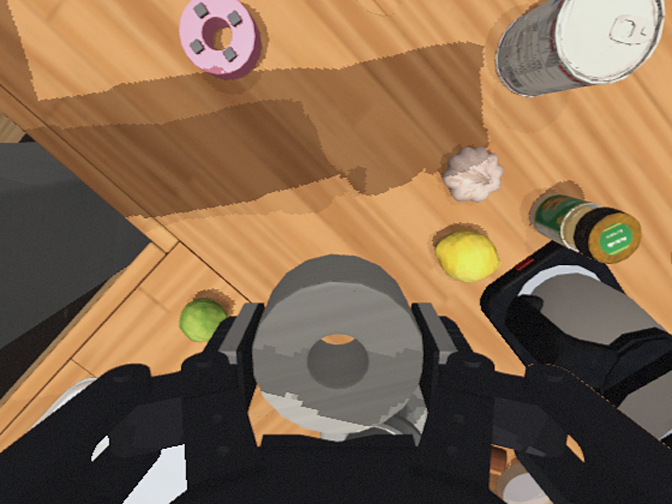

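```bash
cat >> h.py <<'E'
PH=np.array([.6004,.0001,.1350]); YH=18.0
RH=R.from_euler('z',YH,degrees=True).as_matrix()@R.from_euler('y',-30,degrees=True).as_matrix()
OFF=(.0004,-.0013); HC=.0073
E
python3 - <<'E'
from h import *
p,M=tcp_on(116.2,.10,OFF,HC); print(p); plan(p+RH[:,2]*.02,M)
E
```

```text
[ 0.55041554 -0.01591481  0.22859604]
shift mm [-248.7  -38.2   27. ] units [-1.244 -0.191  0.135] | turn deg [-29.3  -6.  -28.5] units [-0.1626 -0.0335 -0.1585] rows>= 5.1
  after turning first: shift units [-0.978 -0.803 -0.008]
```

```bash
python3 -m crank '[-0.1,-0.015,0.02,0,0,0,-1, -0.2,-0.031,0.02,0,0,0,-1, -0.2,-0.031,0.02,0,0,0,-1, -0.2,-0.031,0.02,0,0,0,-1, -0.2,-0.031,0.02,0,0,0,-1, -0.2,-0.031,0.02,0,0,0,-1, -0.144,-0.021,0.015,0,0,0,-1, 0,0,0,-0.0325,-0.0067,-0.0317,-1, 0,0,0,-0.0325,-0.0067,-0.0317,-1, 0,0,0,-0.0325,-0.0067,-0.0317,-1, 0,0,0,-0.0325,-0.0067,-0.0317,-1, 0,0,0,-0.0325,-0.0067,-0.0317,-1, 0,0,0,0,0,0,-1, 0,0,0,0,0,0,-1]'
python3 - <<'E'
from h import *
np.set_printoptions(precision=4,suppress=True)
p,M=tcp_on(116.2,.085,OFF,HC); plan(p,M); print(ctrl.get_state()['q'])
c=cam('wrist'); np.savez('w8.npz',**c)
# spindle in this view (tool frame at current pose), unoccluded part only
T=toolT(); v,u=np.mgrid[0:420,0:560]; l=(px2w(c,u,v,c['depth'])-PH)@RH; r=np.hypot(l[...,0],l[...,1])
m=(c['depth']>0)&(r<.04)&(l[...,2]>.03)&(l[...,2]<.085); q=l[m]; print(len(q)); h,e=np.histogram(q[:,2],bins=np.arange(.03,.086,.005)); print(h)
s=q[(q[:,2]>.05)&(q[:,2]<.08)]; print(len(s), np.percentile(s,[2,50,98],axis=0) if len(s) else '')
print([(t['p'],t['position']) for t in ctrl.tip_of('wrist','spindle_tip')[:1]], w2px(c,PH+RH[:,2]*.076))
E
```

```text
t: 19.3
eef_pos: [0.5382, -0.02, 0.2421]
eef_rot: [153.1, 12.5, 131.0]
force: [-0.3, -0.6, -1.8]
finger_gap: 0.054
grasp_force: 54.4
shift mm [-2.   4.3 33.1] units [-0.01   0.021  0.166] | turn deg [-0.5 -0.2 -0.2] units [-0.0027 -0.0011 -0.0011] rows>= 0.7
  after turning first: shift units [-0.009  0.02   0.166]
[-10.3667 -10.128  -39.1805  34.4933  13.4899  38.8246]
3292
[  84  270 2552  345   31   10    0    0    0    0    0]
41 [[-0.007   0.0052  0.0502]
 [-0.0031  0.0079  0.0529]
 [ 0.0015  0.0086  0.0574]]
[] (np.float64(288.1178034766316), np.float64(234.0029771338875))
```

```bash
python3 -m crank '[-0.009,0.02,0.03,-0.0027,-0.0011,-0.0011,-1, 0,0,0.06,0,0,0,-1, 0,0,0.06,0,0,0,-1, 0,0,0.02,0,0,0,-1, 0,0,0,0,0,0,-1]'
cat > chk.py <<'E'
from h import *
import sys
np.set_printoptions(precision=4,suppress=True)
s=ctrl.get_state(); T=toolT(); l=RH.T@(T[:3,3]+T[:3,:3]@[*OFF,0]-PH)
print('ring xy',l[:2]*1e3,'ring_z mm',(l[2]-HC)*1e3,'F tool',T[:3,:3].T@s['force'],'tau',T[:3,:3].T@s['wrist_torque'],'j6',s['q'][5])
tx=RH.T@T[:3,0]; print('phi',np.degrees(np.arctan2(tx[1],tx[0])),'corr xy units',(T[:3,:3].T@(RH@[-l[0],-l[1],0])/.2)[:2],'tilt',np.degrees(np.arccos(-T[:3,2]@RH[:,2])))
E
python3 chk.py; python3 -c "
from h import *
c=cam('wrist'); p=PH+RH[:,2]*.076; print(w2px(c,p)); print([(t['p'],t['position']) for t in ctrl.tip_of('wrist','spindle_tip')[:1]]); np.savez('w9.npz',**c)
v,u=np.mgrid[0:420,0:560]; T=np.linalg.inv(c['hand_eye']@np.linalg.inv(c['c2w'])) if 0 else None
cc=dict(c);cc['c2w']=c['hand_eye'];w=px2w(cc,u,v,c['depth']);m=(c['depth']>0)&(np.hypot(w[...,0]-.0004,w[...,1]+.0013)<.009)&(w[...,2]>-.028);print(np.percentile(w[m],[5,50,95],axis=0),m.sum())
"
```

```text
t: 19.9
eef_pos: [0.5599, -0.0125, 0.2157]
eef_rot: [152.5, 12.9, 131.3]
force: [-0.2, 0.4, -2.3]
finger_gap: 0.0538
grasp_force: 54.4
ring xy [2.2853 0.2747] ring_z mm 83.75250879221676 F tool [ 0.9515 -0.9001  1.9566] tau [ 0.6948  0.3637 -0.0302] j6 39.718028451876606
phi 116.4253973808072 corr xy units [ 0.0039 -0.0108] tilt 0.1509473616582714
(np.float64(276.3740956069324), np.float64(252.80424105302342))
[]
[[-0.00847959 -0.00973172 -0.02729902]
 [-0.00704667 -0.00609918 -0.01933425]
 [-0.00225792  0.00059902 -0.00566583]] 154
```

```bash
python3 -m crank '[0.003,-0.008,0.01,0,0,0,-1, 0,0,0.02,0,0,0,-1, 0,0,0,0,0,0,-1]'; python3 chk.py;  python3 -m crank '[0,0,0.015,0,0,0,-1, 0,0,0.015,0,0,0,-1]'; python3 chk.py
```

```text
t: 20.3
eef_pos: [0.5609, -0.0128, 0.2101]
eef_rot: [152.5, 12.9, 131.2]
force: [0.2, -0.1, -2.5]
finger_gap: 0.054
grasp_force: 54.4
ring xy [ 0.2379 -0.2575] ring_z mm 78.46503574486877 F tool [ 0.3934 -1.0438  2.2635] tau [ 0.697   0.2856 -0.0287] j6 39.771450580653905
phi 116.39949793524984 corr xy units [ 0.0017 -0.0005] tilt 0.2045814436039719
t: 20.5
eef_pos: [0.5641, -0.0119, 0.2053]
eef_rot: [152.4, 13.0, 131.2]
force: [1.0, -0.1, -2.5]
finger_gap: 0.054
grasp_force: 54.4
ring xy [ 0.7107 -0.392 ] ring_z mm 72.63746123305661 F tool [-0.2168 -0.6011  2.6403] tau [ 0.6916  0.2419 -0.0619] j6 39.950109544123315
phi 116.40762971456336 corr xy units [ 0.0033 -0.0023] tilt 0.24251572865024923
```

```bash
python3 -m crank '[0,0,0.015,0,0,0,-1, 0,0,0.015,0,0,0,-1]'; python3 chk.py;  python3 -m crank '[0,0,0.02,0,0,0,-1, 0,0,0.02,0,0,0,-1]'; python3 chk.py
```

```text
t: 20.7
eef_pos: [0.5669, -0.0108, 0.1997]
eef_rot: [152.5, 12.9, 131.2]
force: [0.3, 0.5, -2.1]
finger_gap: 0.054
grasp_force: 54.4
ring xy [ 0.4829 -0.2664] ring_z mm 66.38677647647765 F tool [ 0.6566 -0.4017  2.0704] tau [0.6892 0.383  0.0031] j6 40.120764358704484
phi 116.40834110773316 corr xy units [ 0.0023 -0.0016] tilt 0.21312618825026966
t: 20.9
eef_pos: [0.5708, -0.0096, 0.1928]
eef_rot: [152.4, 12.9, 131.2]
force: [0.4, 0.4, -2.9]
finger_gap: 0.0542
grasp_force: 54.4
ring xy [ 0.5874 -0.2589] ring_z mm 58.33593969308559 F tool [ 0.7543 -0.8186  2.7895] tau [ 0.6827  0.3398 -0.0174] j6 40.35112316963689
phi 116.40862705866861 corr xy units [ 0.0025 -0.0021] tilt 0.22006906889567865
```

Threaded (58 mm, spindle inside the bore, no side load). On to the jaws.

```bash
python3 -m crank '[0.001,-0.001,0.025,0,0,0,-1, 0,0,0.015,0,0,0,-1]'; python3 chk.py;  python3 -m crank '[0,0,0.015,0,0,0,-1, 0,0,0,0,0,0,-1]'; python3 chk.py
```

```text
t: 21.1
eef_pos: [0.5741, -0.0082, 0.1854]
eef_rot: [152.5, 12.9, 131.2]
force: [-0.0, -0.1, -2.8]
finger_gap: 0.054
grasp_force: 54.4
ring xy [-0.0063 -0.044 ] ring_z mm 50.10296427457943 F tool [ 0.562  -1.3602  2.3768] tau [ 0.6902  0.37   -0.0619] j6 40.570047650445176
phi 116.40541819288575 corr xy units [0.0002 0.0001] tilt 0.187649455442336
t: 21.3
eef_pos: [0.5757, -0.0078, 0.1832]
eef_rot: [152.5, 12.9, 131.2]
force: [-0.6, -0.1, -1.8]
finger_gap: 0.0539
grasp_force: 54.5
ring xy [ 0.2435 -0.1308] ring_z mm 47.38994189172182 F tool [ 0.7372 -1.1912  1.2437] tau [0.6852 0.373  0.02  ] j6 40.64503466375932
phi 116.40930143340245 corr xy units [ 0.0011 -0.0008] tilt 0.2026048211801799
```

```bash
python3 -m crank '[0,0,0.006,0,0,0,-1, 0,0,0,0,0,0,-1]'; python3 chk.py
```

```text
t: 21.5
eef_pos: [0.5761, -0.0077, 0.1827]
eef_rot: [152.4, 12.9, 131.2]
force: [-5.3, -0.9, 2.4]
finger_gap: 0.0541
grasp_force: 55.3
ring xy [ 0.4113 -0.1718] ring_z mm 46.800253171521305 F tool [ 2.2098 -2.7362 -4.7649] tau [0.8923 0.6088 0.0604] j6 40.678773455166656
phi 116.40360662917438 corr xy units [ 0.0017 -0.0015] tilt 0.22433341093958767
```

```bash
for i in 1 2; do :; done; python3 -m crank '[0,0,0.003,0,0,0.044,-1, 0,0,0,0,0,0.044,-1]'; python3 chk.py; python3 -m crank '[0,0,0,0,0,0.044,-1, 0,0,0,0,0,0.044,-1]'; python3 chk.py
```

```text
t: 21.7
eef_pos: [0.5766, -0.0077, 0.1822]
eef_rot: [150.2, 5.2, 116.9]
force: [-1.0, -0.4, -2.5]
finger_gap: 0.0542
grasp_force: 54.5
ring xy [0.5747 0.0809] ring_z mm 46.09484498923955 F tool [ 0.3525 -2.1547  1.5934] tau [ 0.7783  0.1276 -0.0205] j6 56.85179952842474
phi 100.25297238646412 corr xy units [ 0.0001 -0.0029] tilt 0.2431851536885806
t: 21.9
eef_pos: [0.5764, -0.0078, 0.1819]
eef_rot: [149.9, -2.8, 103.1]
force: [-1.2, -1.1, -3.3]
finger_gap: 0.0539
grasp_force: 54.4
ring xy [0.249 0.409] ring_z mm 45.92903328640115 F tool [-0.9658 -2.909   2.1087] tau [ 1.0467 -0.2104  0.0058] j6 72.69661076549474
phi 84.39867641922149 corr xy units [-0.0022 -0.001 ] tilt 0.20015818578178535
```

```bash
python3 -m crank '[0,0,0.005,0,0,0,-1, 0,0,0.003,0,0,0,-1]'; python3 chk.py
```

```text
t: 22.1
eef_pos: [0.5773, -0.0076, 0.1805]
eef_rot: [149.9, -2.5, 103.6]
force: [-1.5, -1.5, -2.3]
finger_gap: 0.0542
grasp_force: 54.4
ring xy [0.4296 0.372 ] ring_z mm 44.27883590396602 F tool [-1.2034 -2.7301  1.0523] tau [ 0.9383 -0.2232 -0.044 ] j6 72.23047438806397
phi 84.9120855127794 corr xy units [-0.002 -0.002] tilt 0.21799484897972315
```

Dropping in: 44.3 mm with no resistance. Press on to the seat.

```bash
python3 -m crank '[0,0,0.006,0,0,0,-1, 0,0,0.004,0,0,0,-1]'; python3 chk.py; python3 -m crank '[0,0,0.004,0,0,0,-1, 0,0,0.002,0,0,0,-1]'; python3 chk.py
```

```text
t: 22.3
eef_pos: [0.5782, -0.0072, 0.1787]
eef_rot: [149.9, -2.6, 103.5]
force: [-1.6, -0.4, -2.7]
finger_gap: 0.0539
grasp_force: 54.5
ring xy [0.3728 0.4159] ring_z mm 42.21091892965774 F tool [-0.0892 -2.7784  1.4845] tau [ 1.0598 -0.3501 -0.0619] j6 72.39161462034006
phi 84.8044557426697 corr xy units [-0.0022 -0.0017] tilt 0.20827046641865052
t: 22.5
eef_pos: [0.5787, -0.0071, 0.1779]
eef_rot: [149.9, -2.6, 103.5]
force: [-8.2, -3.5, 5.6]
finger_gap: 0.054
grasp_force: 55.4
ring xy [0.3946 0.3854] ring_z mm 41.25467141855356 F tool [-1.2324 -4.7862 -9.2903] tau [ 1.4615 -0.2466 -0.1103] j6 72.47133844062421
phi 84.75105680138472 corr xy units [-0.0021 -0.0018] tilt 0.2082253005573183
```

```bash
python3 -m crank '[0,0,0.004,0,0,0,-1, 0,0,0,0,0,0,1, 0,0,0,0,0,0,1, 0,0,0,0,0,0,1, 0,0,-0.1,0,0,0,1, 0,0,-0.2,0,0,0,1, 0,0,-0.2,0,0,0,1, 0,0,-0.1,0,0,0,1, 0,0,0,0,0,0,1, 0,0,0,0,0,0,1]'
python3 - <<'E'
from h import *
np.set_printoptions(precision=4,suppress=True)
for nm in ('wrist','top','scene'):
    k=cam(nm)
    v,u=np.mgrid[0:420,0:560]; l=(px2w(k,u,v,k['depth'])-PH)@RH
    r=np.hypot(l[...,0],l[...,1]); ok=(k['depth']>0)
    m=ok&(r<.025)&(r>.011)&(l[...,2]>.06)&(l[...,2]<.1); print(nm,'collar top',m.sum(),np.percentile(l[m][:,2],[5,25,50,75,95]) if m.sum() else '')
    e=ok&(l[...,2]>.070)&(l[...,2]<.085)&(r<.034); print('  centre',cv2.minEnclosingCircle(l[e][:,:2].astype(np.float32)) if e.sum() else '')
    m=ok&(r>.0285)&(r<.036)&(l[...,2]>.01)&(l[...,2]<.06); print('  burr side/top max z',np.percentile(l[m][:,2],[50,98]) if m.sum() else '')
    if nm!='wrist':
        for t in ['lime','lemon','garlic','salt','spice','tin']:
            for z in ctrl.cut_out(nm,t)[:1]:
                mm=z['mask']&ok; w=px2w(k,u[mm],v[mm],k['depth'][mm]); print('  ',t,np.round(z['box']),np.median(w,0))
print(ctrl.get_state()['t'],ctrl.get_state()['force'])
E
```

```text
t: 23.5
eef_pos: [0.5222, -0.0255, 0.2809]
eef_rot: [149.8, -2.6, 103.4]
force: [0.2, -0.4, -0.9]
finger_gap: 0.0852
grasp_force: 0.0
wrist collar top 2926 [0.077  0.0777 0.0781 0.0785 0.0792]
  centre ((-0.000867609167471528, -0.00036476203240454197), 0.028132276609539986)
  burr side/top max z [0.0411 0.0433]
top collar top 270 [0.0685 0.076  0.0778 0.0794 0.0813]
  centre ((0.00044089637231081724, -0.0033775060437619686), 0.02975413016974926)
  burr side/top max z [0.0316 0.0528]
   lime [339. 254. 360. 275.] [0.4085 0.0764 0.0389]
   lemon [287. 164. 307. 184.] [0.6534 0.2139 0.0428]
   garlic [260. 172. 278. 189.] [0.6306 0.2923 0.0377]
   salt [370. 178. 396. 202.] [0.5987 0.0149 0.1727]
   spice [267. 128. 285. 153.] [0.7252 0.2734 0.101 ]
   tin [205. 148. 238. 185.] [0.6524 0.4103 0.1058]
scene collar top 157 [0.0659 0.0778 0.0796 0.0804 0.0815]
  centre ((0.0007262888248078525, -0.00041457958286628127), 0.029426002874970436)
  burr side/top max z [0.0298 0.0455]
   lime [354. 261. 377. 279.] [0.3998 0.0885 0.035 ]
   lemon [244. 240. 264. 263.] [0.6404 0.2274 0.0392]
   garlic [221. 251. 242. 266.] [0.6295 0.3031 0.0408]
   salt [144. 284. 169. 327.] [0.5592 0.5188 0.0524]
   spice [207. 213. 224. 257.] [0.7188 0.2868 0.0631]
   tin [157. 230. 197. 295.] [0.6364 0.4258 0.0715]
24.25 [-0.9078  0.5801  0.2877]
```

```bash
python3 -c "
from rig import ctrl
print(ctrl.job_done())"
```

```text
the job is handed in; nothing more can be done
None
```

The mill is back together and handed in at about 24 s. The burr is fully home (its top face measured about 42 mm up the spindle) and the collar is meshed on top of it (its top at about 78 mm). Both rings are released, the robot is touching nothing, and the foodstuffs and containers stand where they were.

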